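Fold up a fittings tray and fetch a levelling foot from its deep tin

TASK

Fold up the three blue sides of the fittings tray so that it stands as an open box, and take the black cabinet foot with the orange collar out of the bottom of its deep, narrow tin and stand it upright on the tray's floor, inside the box. Do not tip or shove the tins, leave the other two fittings in theirs, and leave everything else on the bench alone.

Things in the scene. Friction and masses are not known exactly. Their poses are not given: they have to be found in the camera images.
- tray: White base of the folding tray, fixed to the bench: floor 100 (its x) by 110 (its y) by 5 mm thick; origin at the centre of its underside; x points away from the robot at yaw 0, z up. A white wall, 5 mm thick, 60 mm high, stands just outside its -x edge. A blue panel, 5 mm thick, is hinged on each other edge. Tray left or right of the bench's middle, tins on the other side.
- panel_left (a joint): Angle of the blue panel on the tray's +y edge (98 mm long): 0 flat outwards on the bench, 1.571 upright (its stop); starts at 0.6 to 1.0. Stays where it is left; moves at about 1 N. Raise it by pushing its free edge, from outside, inwards and upwards. The hinge line is the floor's upper edge (5 mm up); it reaches 55 mm from there. Upright, its outer face is 5 mm outside the floor's edge.
- panel_right (a joint): The same for the panel on the tray's -y edge (98 mm long), also reaching 55 mm from its hinge: 0 flat outwards, 1.571 upright; starts at 0.6 to 1.0; moved in the same way.
- panel_far (a joint): The same for the panel on the tray's +x edge (110 mm long), also reaching 55 mm from its hinge: 0 flat outwards, 1.571 upright; starts at 0.6 to 1.0; moved in the same way.
- foot_center (a point): Centre, half-way up, of the cabinet foot to fetch: 48 mm high, 50 g, standing upright (z up) on the floor of one of the tins, up to 8 mm off its middle. A black base disc 30 mm across and 6 mm thick, a 16 mm stem, and on top an orange collar 20 mm across by which to grip it (2 to 24 mm above this point).
- tin0: Slim grey open-topped steel tin, loose, 0.7 kg: outside 100 (its x) by 52 (its y) by 84 mm high, walls and floor 4 mm, so inside 92 by 44 mm and 80 mm deep; origin at the centre of its underside. It stands on a brown wooden board 6 mm thick. Three alike; any one may hold the foot. Their order varies.
- tin1: Second tin, same form.
- tin2: Third tin, same form.
- knob_wood_center (a point): Centre of a pale wooden knob, 30 mm across, 40 mm high, that stands in another tin: leave it there.
- coupler_center (a point): Centre of a steel coupler, 28 mm across, 34 mm high, that stands in another tin: leave it there.
- glue: Yellow glue bottle, 56 mm across, 150 mm high, origin under its centre: leave alone.
- sander: Cork sanding block 60 by 50 by 30 mm, near the middle of the bench, origin under its centre: leave alone.
- varnish: Steel can, 68 mm across, 100 mm high, origin under its centre: leave alone.
- tape: Roll of tape lying flat, 90 mm across, 24 mm high, origin under its centre: leave alone.
- driver: Red-handled screwdriver lying on the bench: leave alone.
- offcut: Wooden offcut 140 by 60 by 18 mm, origin under its centre: leave alone.

How it is judged (in metres and radians):
At the end, for the whole second after the job is handed in: All three blue panels stand within 0.17 rad (10 degrees) of upright, and the foot stands upright (within 0.2 rad) and released on the tray's floor between the walls (its centre within 40 mm along the tray's x and 45 mm along its y of the tray's centre) (value of joint each of panel_left, panel_right, panel_far above 1.4 rad and x of foot_center in the frame of tray between -0.04 and 0.04 m and y of foot_center in the frame of tray between -0.045 and 0.045 m and height (world z) of foot_center between 0.024 and 0.036 m and angle between foot_center's own z axis and vertical below 0.2 rad); the robot touches nothing.
It fails at once if a tin is tipped (over 0.3 rad) or shoved (over 40 mm) (angle between any of tin0, tin1, tin2's own z axis and vertical above 0.3 rad or distance of any of tin0, tin1, tin2 from where it was at the start of the episode above 0.04 m).
It fails at once if another fitting is taken from its tin (moved over 50 mm) (distance of any of knob_wood_center, coupler_center from where it was at the start of the episode above 0.05 m).
It fails at once if a bystander is moved over 30 mm (distance of any of glue, sander, varnish, tape, driver, offcut from where it was at the start of the episode above 0.03 m).
It also fails if it takes over 67 s, if anything falls off the work surface, if the arm or the gripper's body presses on something with over 40 N, if the wrist force passes 120 N, or if a joint passes its speed limit or range.

ROBOT

A 6-joint arm with a two-finger parallel gripper is mounted at the origin on the work surface. World frame = base frame: x ahead of the robot, y to its left, z up, the work surface at z = 0. Lengths are in mm, angles in rad, forces in N, time in s.
With the tool pointing down it reaches from about 300 to 750 mm from the base axis. Payload 8.5 kg.
Tool frame: the origin (TCP) lies at the very end of the fingers, on their centre line; the grasp point (between the pads) lies 19 mm behind it; z points along the fingers, y is the line along which they close (so a half turn about z gives the same grasp; the last joint's range is limited). The gripper opens to 88 mm and grips with 3 to 60 N. Pads are 18 mm wide; open, the fingers measure 123 mm over their backs; the gripper's body (75 mm by 187 mm) begins 45 mm behind the grasp point.
Start: joints at [-1.369, 0.381, 1.297, -0, 1.464, -0.215], TCP at [222.652, -502.898, 238.748] pointing down, gripper open.
Joint ranges: [-3.11, 3.11], [-0.89, 2.33], [0.22, 2.48], [-1.42, 4.56], [0.17, 2.85], [-2.88, 2.88]. Speed limits (rad/s): [2.39, 2.39, 3.14, 3.14, 3.14, 3.14].

INTERFACE

Orientations are given as a unit quaternion [x, y, z, w].
In Python, from station import sensors, vision, sign_off gives the robot as it stands.
- The arm moves only by the tool drive_tool, never from a script. Its argument "rows" is text: rows parted by semicolons, each of 6 numbers parted by spaces: the shift along the tool's x, y, z in mm, then the turn, a rotation vector about the tool's x, y, z in degrees. In form: dx dy dz ax ay az; .... A call has 1 to 12 rows; each row is the pose to reach, as a shift and turn from the pose commanded when the call began, along the tool's axes at that moment; what a row does not reach only later rows make up. A row lasts 1/10 s, in which the tool goes at most 50 mm and 8.59 degrees, less where a joint would pass 70% of its speed; a pose out of reach is approached as far as the arm can. A call with a gripper value outside its range is refused whole. "grip" is the closure in counts, from 0 (fully open) to 255 (shut), set as the call begins (left out, the last holds). The fingers move at their own pace and stop on an object; "squeeze" is the grip in N (left out, the last holds). Time passes only in rows, so rows that repeat a pose let the fingers close. It gives the time, the measured TCP pose, the force, the opening and the grip force at its end, in the units of the state.
- sensors.sense(): the state, without advancing time (a new reading comes with each control period).
- vision.get_image(name): name is "scene" or "top"; returns a dict with "img" (480x640x3 uint8, red, green, blue), "fx", "fy", "cx", "cy" (pixels), "position" and "rotation" of the camera in the world. Camera axes: x right, y up, looking along -z (the intrinsics and any distortion apply to the point x, -y, -z); pixel columns grow to the right and rows downward; lengths in mm; the calibration is good to about 2 mm. A picture is of the moment at which its call begins. There is no depth.
- sign_off(): hands the job in; it is judged then, once.
The state is a dict: "t": time; "joints": joint angles; "qvel": joint speeds; "joint_efforts": joint torques, N m; "eef_pos": TCP position; "tcp_rot": TCP orientation; "wrist_force": force on the tool from outside, world axes, zero at the start; "wrist_torque": the same for the moment, N m; "width": finger opening in mm; "grip_force": force on a finger pad.
Only numpy, scipy, OpenCV 4.12 (cv2) and the standard library are available. Lean on these libraries where they do the work, as an engineer would, in place of code of your own. Each camera call takes 0.05 s, during which the arm holds its last target. There are 200 camera calls.

## Working session

There is one attempt and no reset: what is moved stays moved. The work goes in short steps, Python scripts to look and compute and a tool call to move; the robot and the scene stay as the last step left them, time stands still between calls to the robot, and variables do not carry over. Pictures are saved under pics/ and viewed, at most 10 in all, crops included, and the job is handed in when it is done.

Besides the shell and the picture viewer there is one more tool, called as name(argument=value, ...) on one line, values as JSON. drive_tool: Moves the arm, as the interface text tells. Its arguments: {"type":"object","properties":{"rows":{"type":"string"},"grip":{"type":"number"},"squeeze":{"type":"number"}},"required":["rows"]}

```bash
mkdir -p pics; cat > h.py <<'E'
import numpy as np, cv2
from station import sensors, vision, sign_off
from scipy.spatial.transform import Rotation as R
def rot(c):
    r=np.array(c["rotation"],float)
    return r if r.shape==(3,3) else R.from_quat(r).as_matrix()
def ray(c,u,v):
    d=np.array([(u-c["cx"])/c["fx"],-(v-c["cy"])/c["fy"],-1.])
    return np.array(c["position"],float),rot(c)@d
def onz(c,u,v,z):
    p,d=ray(c,u,v); return p+d*(z-p[2])/d[2]
def proj(c,P):
    q=rot(c).T@(np.array(P,float)-np.array(c["position"],float)); return c["cx"]+c["fx"]*q[0]/-q[2], c["cy"]-c["fy"]*q[1]/-q[2]
def snap(n,f):
    c=vision.get_image(n); cv2.imwrite("pics/"+f,c["img"][:,:,::-1]); return c
E
python3 - <<'E'
from h import *
import pickle
for n in("top","scene"):
    c=snap(n,n+"0.png"); pickle.dump(c,open(n+"0.pkl","wb")); print({k:v for k,v in c.items() if k!="img"})
print(sensors.sense())
E
```

```text
{'fx': 542.0249668366121, 'fy': 542.0249668366121, 'cx': 321.655595467161, 'cy': 239.28511617064672, 'position': array([ 463.01349963,   17.70029728, 1393.09672847]), 'rotation': array([ 0.03313202, -0.04610169, -0.70399813,  0.70792905])}
{'fx': 496.17488432267606, 'fy': 496.17488432267606, 'cx': 321.0094545079581, 'cy': 235.38206750109347, 'position': array([1230.32725295, -513.65721353, 1064.41940618]), 'rotation': array([0.3027264 , 0.13597354, 0.391193  , 0.85839149])}
{'t': 0.1, 'joints': array([-1.36931633e+00,  3.81119247e-01,  1.29813586e+00, -2.56489195e-05,
        1.46360710e+00, -2.15296198e-01]), 'qvel': array([-0.00096191, -0.00077441, -0.00332957,  0.00105782,  0.00117913,
        0.00057377]), 'joint_efforts': array([ 4.14961352e-03, -4.38653755e+01, -2.24912488e+01,  7.15048146e-02,
        3.41559586e-02, -7.07649951e-05]), 'eef_pos': array([ 222.59142047, -502.67488002,  238.22111513]), 'tcp_rot': array([ 9.78365178e-01,  2.06884449e-01, -8.36464409e-06, -6.34845237e-04]), 'wrist_force': array([-0.19083229, -0.89411495, -0.63247965]), 'wrist_torque': array([0.00580478, 0.03881169, 0.05962015]), 'grip_force': 0.0, 'width': 88.02632413381761}
```

View pics/top0.png

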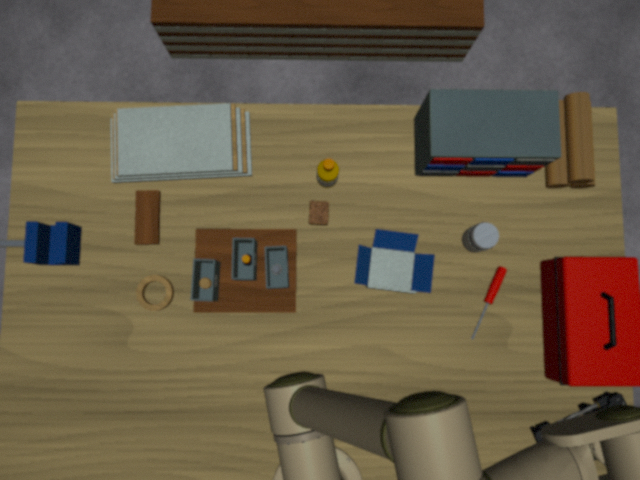

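View pics/scene0.png

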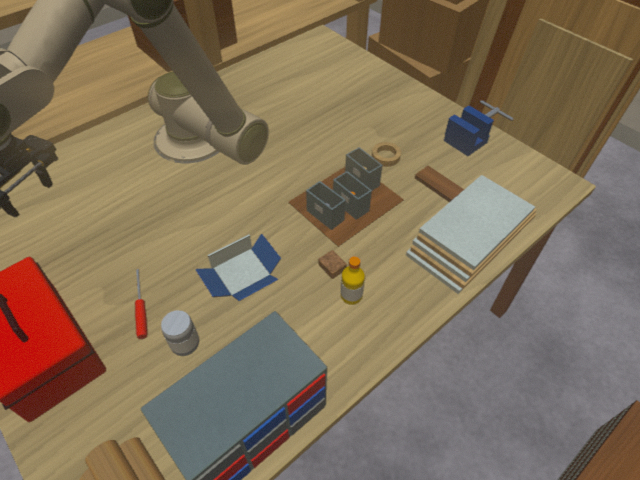

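The top view (up = +x, left = +y) shows the tray at about (393,270), with its blue panels left, right and far. The tins are at (205,280), (243,258) and (277,268). The orange collar is in the middle tin at about (246,259).

```bash
cat > m.py <<'E'
from h import *
import pickle
t=pickle.load(open("top0.pkl","rb")); s=pickle.load(open("scene0.pkl","rb"))
def comps(c,lo,hi,box,mn):
    hsv=cv2.cvtColor(c["img"],cv2.COLOR_RGB2HSV); m=cv2.inRange(hsv,lo,hi)
    k=np.zeros_like(m); k[box[1]:box[3],box[0]:box[2]]=255; m&=k
    out=[]
    for q in cv2.findContours(m,cv2.RETR_EXTERNAL,cv2.CHAIN_APPROX_NONE)[0]:
        if cv2.contourArea(q)>=mn:
            out.append((cv2.contourArea(q),np.int32(cv2.boxPoints(cv2.minAreaRect(q))).tolist(),[round(float(v),1) for v in q.reshape(-1,2).mean(0)]))
    return out
if __name__=="__main__":
    for n,lo,hi,box,mn in (("blue",(100,120,40),(125,255,255),(350,220,440,300),20),("white",(80,0,130),(125,60,255),(350,220,440,300),50),("orange",(8,170,120),(25,255,255),(190,230,300,310),3),("grey",(70,0,30),(130,90,255),(190,230,300,310),50)):
        print(n,*comps(t,lo,hi,box,mn),sep="\n ")
    print("scene orange",comps(s,(8,170,120),(25,255,255),(290,140,400,240),2),"blue",comps(s,(100,120,40),(125,255,255),(190,220,290,310),20))
    a=cv2.resize(t["img"][215:315,185:305],None,fx=4,fy=4,interpolation=2); b=cv2.resize(t["img"][225:300,350:440],None,fx=4,fy=4,interpolation=2)
    d=cv2.resize(s["img"][225:310,190:290],None,fx=3,fy=3,interpolation=2)
    im=np.zeros((600,800,3),np.uint8); im[:400,:400]=0
    im[:400,:480]=a; b=cv2.resize(b,(318,265)); im[:265,482:800]=b; im[270:525,485:785]=d
    cv2.imwrite("pics/crop0.png",cv2.convertScaleAbs(im[:,:,::-1],alpha=1.5))
E
python3 m.py
```

```text
blue
 (604.0, [[411, 289], [415, 253], [433, 255], [429, 291]], [422.5, 272.5])
 (376.0, [[354, 282], [359, 245], [370, 247], [366, 284]], [362.6, 265.0])
 (634.5, [[373, 246], [375, 229], [416, 234], [414, 251]], [394.8, 240.3])
white
orange
 (30.0, [[243, 255], [249, 255], [249, 261], [243, 261]], [245.6, 258.4])
grey
 (782.5, [[190, 298], [193, 258], [217, 260], [214, 300]], [203.2, 276.3])
 (779.5, [[266, 247], [287, 247], [287, 287], [266, 287]], [276.4, 267.2])
 (816.5, [[231, 278], [233, 238], [255, 239], [253, 279]], [243.4, 259.1])
scene orange [] blue [(234.5, [[233, 294], [272, 273], [275, 279], [236, 300]], [254.3, 287.2]), (384.0, [[196, 270], [208, 262], [229, 294], [216, 302]], [212.9, 282.4]), (438.0, [[248, 244], [261, 234], [282, 261], [269, 271]], [265.6, 253.1])]
```

View pics/crop0.png

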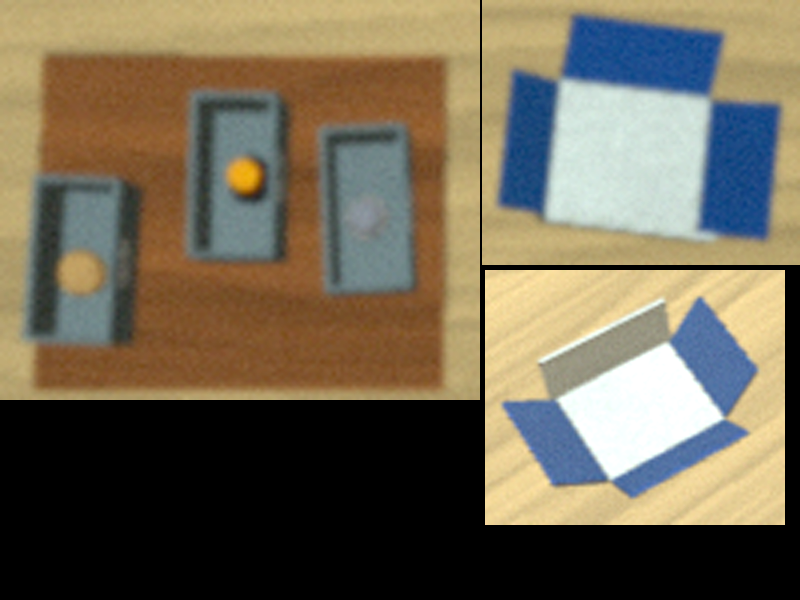

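The crop shows the orange collar in the middle tin, at top pixel (246,259). The floor's far corners are at about (371.5,247) and (415,253) in the top view, and the wooden knob and coupler are in the outer tins. Next come the positions.

```bash
cat > p.py <<'E'
from m import *
tc=lambda x,y:((x-482)/3.533+350-.4,y/3.533+225-.4)
sc=lambda x,y:((x-485)/3+190-.3,(y-270)/3+225-.3)
def two(a,b):
    (p,d),(q,e)=ray(t,*a),ray(s,*b)
    k=np.linalg.lstsq(np.stack([d,-e],1),q-p,rcond=None)[0]; A,B=p+k[0]*d,q+k[1]*e
    return (A+B)/2,np.linalg.norm(A-B)
np.set_printoptions(precision=1,suppress=True)
for n,a,b in (("FL",(558,78),(725,418)),("FR",(712,98),(610,480)),("NL",(545,222),(668,343)),("NR",(700,238),(556,400))):
    print(n,onz(t,*tc(*a),5),"scene",onz(s,*sc(*b),5))
for n,a,b in (("left f",(514,70),(757,370)),("left n",(498,206),(700,298)),("right f",(780,104),(553,485)),("right n",(768,240),(503,402)),("far L",(574,15),(749,433)),("far R",(723,34),(632,497))):
    print(n,*two(tc(*a),sc(*b)))
print("foot",onz(t,245.6,258.4,58))
cc=lambda x,y:(x/4+185-.4,y/4+215-.4)
for n,q in (("L",[(38,175),(126,177),(112,344),(24,342)]),("M",[(191,91),(278,93),(280,260),(188,260)]),("R",[(320,126),(407,124),(413,292),(325,294)])):
    P=np.array([onz(t,*cc(*v),90) for v in q]); print(n,P.mean(0),P[:,:2].tolist())
for n,u,v in (("glue",328,165),("varn",483,236),("sander",319,212),("driver tip",473,338),("driver",500,270)): print(n,onz(t,u,v,{"glue":150,"varn":100}.get(n,15)))
E
python3 p.py
```

```text
FL [ 601.  -135.1    5. ] scene [ 601.1 -135.8    5. ]
FR [ 587.1 -247.6    5. ] scene [ 588. -246.    5.]
NL [ 496.3 -125.     5. ] scene [ 503.4 -125.1    5. ]
NR [ 485.3 -237.4    5. ] scene [ 490.2 -234.9    5. ]
left f [602.7 -99.4  43.9] 0.22613165702000426
left n [506.6 -88.   41.8] 0.2942151527526405
right f [ 580.2 -290.8   35.2] 0.5924067987824614
right n [ 484.2 -278.9   36.6] 2.206874520711768
far L [ 644.  -142.3   36.6] 2.535127622351668
far R [ 630.8 -249.9   35.3] 1.1273380987953328
foot [564.8 180.6  58. ]
L [511.5 276.4  90. ] [[561.742848721952, 300.01772142849114], [560.8530805412754, 247.3770845200602], [461.2114150944324, 253.06727418814847], [462.1578534810333, 305.2493275486772]]
M [562.1 182.6  90. ] [[613.0790385069131, 209.66172244941944], [612.2138653497784, 157.26566991117116], [511.616157957188, 154.216627787655], [511.32910030562283, 209.1208957180133]]
R [542.7 103.1  90. ] [[592.3575421537493, 131.63036894226488], [593.9046069622921, 79.24914098292032], [492.9285278601198, 74.47167029575851], [491.477173012242, 127.00493372105537]]
glue [778.4 -18.9 150. ]
varn [ 619.2 -395.6  100. ]
sander [688.9  -0.1  15. ]
driver tip [ 370.4 -389.9   15. ]
driver [ 542.2 -464.    15. ]
```

```bash
cat > g.py <<'E'
from h import *
import sys
np.set_printoptions(precision=2,suppress=True)
s=sensors.sense(); r=R.from_quat(s["tcp_rot"]); p=s["eef_pos"]
a=list(map(float,sys.argv[1:])); T=R.from_euler("z",a[3],degrees=True)*R.from_quat([1,0,0,0])
print("t",s["t"],"pos",p,"shift",r.inv().apply(np.array(a[:3])-p),"turn",np.degrees((r.inv()*T).as_rotvec()))
E
python3 g.py 565 180.5 200 91
```

```text
t 0.1 pos [ 222.59 -502.67  238.22] shift [ 589.65 -486.03   38.97] turn [ -0.05  -0.05 -67.12]
```

drive_tool(rows="590 -486 20 0 0 -67;590 -486 20 0 0 -67;590 -486 20 0 0 -67;590 -486 20 0 0 -67;590 -486 20 0 0 -67;590 -486 20 0 0 -67;590 -486 20 0 0 -67;590 -486 20 0 0 -67;590 -486 20 0 0 -67;590 -486 20 0 0 -67;590 -486 20 0 0 -67;590 -486 20 0 0 -67", grip=150)

```text
t: 1.3
eef_pos: [492.0, 35.4, 222.9]
tcp_rot: [0.702, 0.713, -0.0, -0.0]
wrist_force: [1.3, -0.8, -0.4]
width: 36.1
grip_force: 0.0
```

```bash
python3 g.py 565 180.5 140 91
```

```text
t 1.3 pos [492.02  35.39 222.9 ] shift [143.96  75.25  82.87] turn [-0.01  0.   -0.11]
```

drive_tool(rows="144 75 83 0 0 0;144 75 83 0 0 0;144 75 83 0 0 0;144 75 83 0 0 0;144 75 83 0 0 0;144 75 83 0 0 0;144 75 83 0 0 0")

```text
t: 2.0
eef_pos: [564.3, 177.5, 140.7]
tcp_rot: [0.702, 0.712, 0.0, 0.0]
wrist_force: [-0.7, -0.6, -0.2]
width: 36.0
grip_force: 0.0
```

```bash
python3 g.py 565 180.5 33 91; python3 - <<'E'
from h import *
c=snap("scene","s1.png"); t=snap("top","t1.png")
a=cv2.resize(c["img"][120:250,280:420],(560,520),interpolation=2)
cv2.imwrite("pics/c1.png",cv2.convertScaleAbs(a[:,:,::-1],alpha=1.5))
E
```

```text
t 2.0 pos [564.31 177.49 140.7 ] shift [  3.01   0.67 107.7 ] turn [ 0.04  0.01 -0.17]
```

View pics/c1.png

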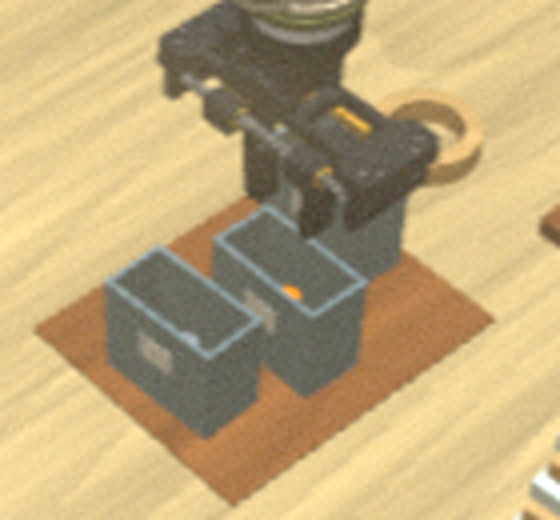

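The gripper hangs over the middle tin, and the orange collar shows in it at crop (290,292), as expected.

```bash
python3 g.py 565 180.5 33 91
```

```text
t 2.1 pos [564.41 177.37 140.94] shift [  3.12   0.5  107.94] turn [ 0.07 -0.   -0.2 ]
```

drive_tool(rows="3 0.5 20 0 0 0;3 0.5 40 0 0 0;3 0.5 60 0 0 0;3 0.5 75 0 0 0;3 0.5 90 0 0 0;3 0.5 100 0 0 0;3 0.5 108 0 0 0;3 0.5 108 0 0 0;3 0.5 108 0 0 0")

```text
t: 3.0
eef_pos: [565.1, 181.3, 32.6]
tcp_rot: [0.702, 0.712, 0.0, 0.0]
wrist_force: [0.1, 0.5, 0.4]
width: 36.2
grip_force: 0.0
```

drive_tool(rows="0 0 0 0 0 0;0 0 0 0 0 0;0 0 0 0 0 0;0 0 0 0 0 0;0 0 0 0 0 0;0 0 0 0 0 0", grip=255, squeeze=20)

```text
t: 3.6
eef_pos: [565.1, 181.4, 32.4]
tcp_rot: [0.702, 0.713, 0.0, 0.0]
wrist_force: [0.6, 0.1, 3.9]
width: 18.0
grip_force: 20.0
```

drive_tool(rows="0 0 -10 0 0 0;0 0 -25 0 0 0;0 0 -45 0 0 0;0 0 -70 0 0 0;0 0 -100 0 0 0;0 0 -130 0 0 0;0 0 -150 0 0 0;0 0 -150 0 0 0")

```text
t: 4.4
eef_pos: [565.6, 181.5, 185.1]
tcp_rot: [0.702, 0.713, 0.002, 0.002]
wrist_force: [0.1, 0.6, -0.4]
width: 18.1
grip_force: 20.0
```

```bash
python3 g.py 545 -185 182 83.5; python3 - <<'E'
from h import *
c=snap("scene","s2.png"); t=snap("top","t2.png")
a=cv2.resize(c["img"][90:240,270:430],(640,600),interpolation=2)
cv2.imwrite("pics/c2.png",cv2.convertScaleAbs(a[:,:,::-1],alpha=1.5))
E
```

```text
t 4.4 pos [565.62 181.53 185.08] shift [-366.17  -26.3     2.74] turn [ 0.3  -0.05  7.39]
```

View pics/c2.png

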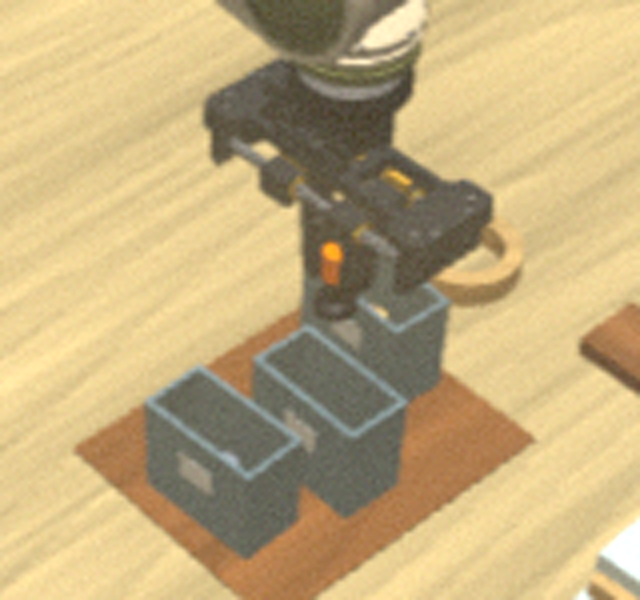

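The foot hangs upright between the fingers (collar at crop (332,255), base disc at (335,305)), and the tins haven't moved.

drive_tool(rows="-366 -26 0 0 0 7.4;-366 -26 0 0 0 7.4;-366 -26 0 0 0 7.4;-366 -26 0 0 0 7.4;-366 -26 0 0 0 7.4;-366 -26 0 0 0 7.4;-366 -26 0 0 0 7.4;-366 -26 0 0 0 7.4;-366 -26 0 0 0 7.4;-366 -26 0 0 0 7.4;-366 -26 0 0 0 7.4")

```text
t: 5.6
eef_pos: [544.5, -183.2, 181.7]
tcp_rot: [0.746, 0.666, -0.0, -0.001]
wrist_force: [-0.9, 0.7, -0.9]
width: 18.3
grip_force: 20.0
```

```bash
python3 g.py 545 -185 29 83.5
```

```text
t 5.6 pos [ 544.46 -183.23  181.67] shift [ -1.81   0.88 152.67] turn [-0.06 -0.04  0.09]
```

drive_tool(rows="-2 1 30 0 0 0;-2 1 60 0 0 0;-2 1 90 0 0 0;-2 1 115 0 0 0;-2 1 130 0 0 0;-2 1 142 0 0 0;-2 1 148 0 0 0;-2 1 150 0 0 0;-2 1 152 0 0 0;-2 1 152 0 0 0;-2 1 152 0 0 0")

```text
t: 6.7
eef_pos: [545.4, -187.2, 30.6]
tcp_rot: [0.746, 0.666, 0.0, 0.0]
wrist_force: [-0.2, 0.2, -0.2]
width: 18.3
grip_force: 20.0
```

drive_tool(rows="0 0 1 0 0 0;0 0 1.5 0 0 0;0 0 1.5 0 0 0")

```text
t: 7.0
eef_pos: [545.2, -187.1, 28.6]
tcp_rot: [0.746, 0.666, 0.0, 0.0]
wrist_force: [-0.0, 0.1, -0.3]
width: 18.3
grip_force: 20.0
```

drive_tool(rows="0 0 0.5 0 0 0;0 0 1 0 0 0;0 0 1.5 0 0 0;0 0 1.5 0 0 0")

```text
t: 7.4
eef_pos: [545.3, -187.2, 27.4]
tcp_rot: [0.746, 0.666, 0.0, 0.0]
wrist_force: [-0.3, -0.5, 3.8]
width: 17.8
grip_force: 20.0
```

drive_tool(rows="0 0 0.3 0 0 0;0 0 0.3 0 0 0;0 0 0.3 0 0 0;0 0 0.3 0 0 0;0 0 0.3 0 0 0", grip=150)

```text
t: 7.9
eef_pos: [545.2, -187.1, 26.7]
tcp_rot: [0.746, 0.666, -0.0, -0.0]
wrist_force: [1.3, 0.1, 0.5]
width: 36.6
grip_force: 0.0
```

drive_tool(rows="0 0 -10 0 0 0;0 0 -30 0 0 0;0 0 -60 0 0 0;0 0 -90 0 0 0;0 0 -110 0 0 0;0 0 -110 0 0 0;0 0 -110 0 0 0")

```text
t: 8.6
eef_pos: [545.0, -187.0, 136.7]
tcp_rot: [0.746, 0.666, 0.0, 0.0]
wrist_force: [0.1, 0.9, 0.3]
width: 36.0
grip_force: 0.0
```

```bash
python3 g.py 545 -185 140 83.5; python3 - <<'E'
from h import *
c=snap("scene","s3.png"); t=snap("top","t3.png")
a=cv2.resize(c["img"][200:320,180:340],(800,600),interpolation=2)
cv2.imwrite("pics/c3.png",cv2.convertScaleAbs(a[:,:,::-1],alpha=1.3))
E
```

```text
t 8.6 pos [ 545.02 -186.96  136.73] shift [ 1.94 -0.25 -3.27] turn [ 0.01  0.   -0.02]
```

View pics/c3.png

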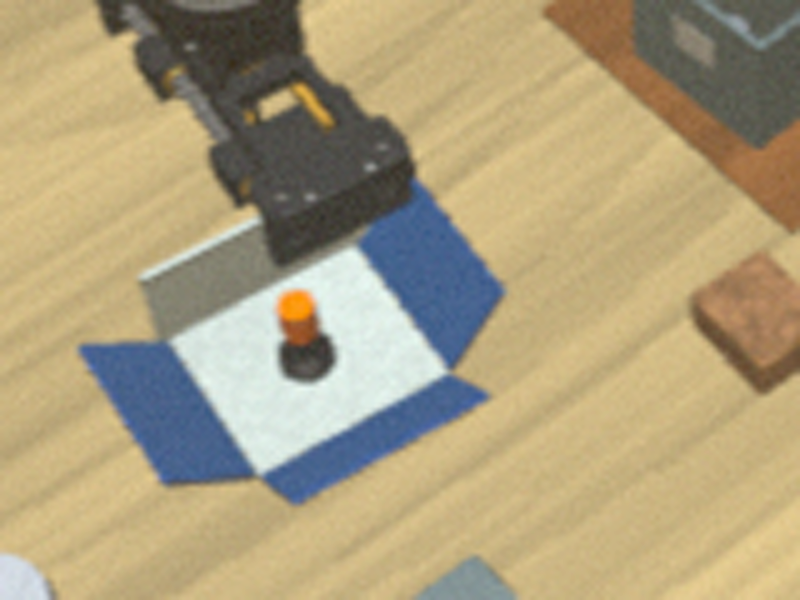

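The foot stands upright near the middle of the tray. Next is the left panel: close the fingers, go outside it, come down and push in.

drive_tool(rows="45 0 0 0 0 0;90 0 0 0 0 0;126 0 0 0 0 0;126 0 30 0 0 0;126 0 60 0 0 0;126 0 90 0 0 0;126 0 115 0 0 0;126 0 117 0 0 0;126 0 117 0 0 0;126 0 117 0 0 0", grip=255, squeeze=10)

```text
t: 9.7
eef_pos: [560.1, -62.1, 20.7]
tcp_rot: [0.746, 0.666, 0.0, 0.001]
wrist_force: [0.5, -0.9, 0.4]
width: 0.3
grip_force: 0.0
```

drive_tool(rows="-6 0 0 0 0 0;-12 0 0 0 0 0;-18 0 0 0 0 0;-24 0 0 0 0 0;-30 0 0 0 0 0;-36 0 0 0 0 0;-41 0 0 0 0 0;-46 0 0 0 0 0;-50 0 0 0 0 0;-53 0 0 0 0 0;-53 0 0 0 0 0")

```text
t: 10.8
eef_pos: [553.4, -115.1, 19.7]
tcp_rot: [0.746, 0.666, -0.0, 0.0]
wrist_force: [-0.8, 0.2, 0.4]
width: 0.5
grip_force: 0.0
```

```bash
python3 g.py 553 -119 20 83.5
```

```text
t 10.8 pos [ 553.44 -115.05   19.68] shift [-3.97  0.01 -0.32] turn [-0.    0.01 -0.04]
```

Now I'll creep in until the stop is felt.

drive_tool(rows="-1 0 0 0 0 0;-2 0 0 0 0 0;-3 0 0 0 0 0;-3 0 0 0 0 0")

```text
t: 11.2
eef_pos: [553.2, -116.4, 19.8]
tcp_rot: [0.746, 0.666, 0.001, -0.001]
wrist_force: [1.1, 6.1, 0.7]
width: 0.7
grip_force: 3.5
```

drive_tool(rows="-1 0 0 0 0 0;-2 0 0 0 0 0;-2 0 0 0 0 0")

```text
t: 11.5
eef_pos: [553.2, -116.6, 19.8]
tcp_rot: [0.746, 0.666, 0.002, -0.002]
wrist_force: [4.7, 17.5, 2.3]
width: 0.4
grip_force: 8.7
```

```bash
python3 g.py 553 -119 20 83.5; python3 - <<'E'
from h import *
c=snap("scene","s4.png"); t=snap("top","t4.png")
a=cv2.resize(c["img"][205:310,180:300],(600,525),interpolation=2)
cv2.imwrite("pics/c4.png",cv2.convertScaleAbs(a[:,:,::-1],alpha=1.3))
E
```

```text
t 11.5 pos [ 553.16 -116.58   19.78] shift [-2.43  0.12 -0.23] turn [-0.01 -0.27 -0.02]
```

View pics/c4.png

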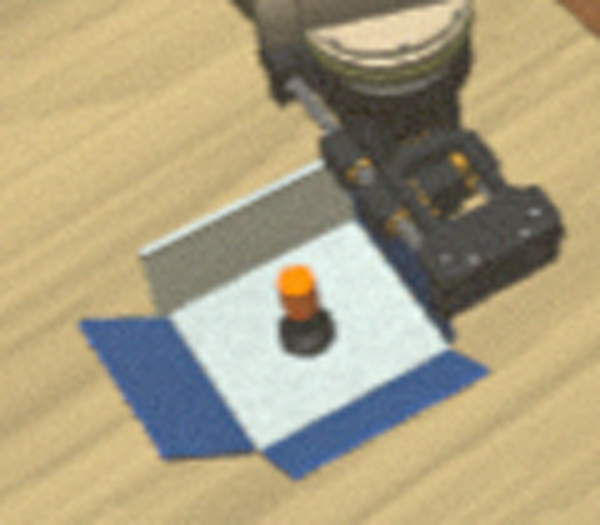

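The left panel reached its stop with 17 N of resistance at the expected place, and the foot still stands. I'll back off, rise, turn 90° and go beyond the far panel.

drive_tool(rows="8 0 0 0 0 0;16 0 0 0 0 0;20 0 -20 0 0 0;20 0 -60 0 0 0;20 0 -100 0 0 0;-10 45 -100 0 0 20;-30 80 -100 0 0 40;-50 100 -100 0 0 50;-67 120 -100 0 0 60;-67 120 -100 0 0 70;-67 120 -100 0 0 80;-67 120 -100 0 0 90")

```text
t: 12.8
eef_pos: [664.5, -199.8, 119.3]
tcp_rot: [0.98, 0.199, -0.0, -0.0]
wrist_force: [-0.3, 0.3, 0.8]
width: 0.6
grip_force: 0.0
```

```bash
python3 g.py 663 -199 18 -6.5
```

```text
t 12.8 pos [ 664.52 -199.76  119.33] shift [ -1.03  -1.27 101.33] turn [-0.    0.04 29.45]
```

drive_tool(rows="-1 -1 0 0 0 8;-1 -1 0 0 0 16;-1 -1 0 0 0 24;-1 -1 30 0 0 29.5;-1 -1 60 0 0 29.5;-1 -1 85 0 0 29.5;-1 -1 100 0 0 29.5;-1 -1 101 0 0 29.5;-1 -1 101 0 0 29.5")

```text
t: 13.7
eef_pos: [663.6, -199.3, 19.5]
tcp_rot: [0.999, -0.054, 0.0, 0.0]
wrist_force: [0.2, -0.6, 0.2]
width: 0.2
grip_force: 0.0
```

```bash
python3 g.py 609 -193 18 -6.5
```

```text
t 13.7 pos [ 663.64 -199.34   19.46] shift [-55.01  -0.42   1.41] turn [ 0.02 -0.05  0.32]
```

drive_tool(rows="-6 0 0 0 0 0;-12 0 0 0 0 0;-18 0 0 0 0 0;-24 0 0 0 0 0;-30 0 0 0 0 0;-36 0 0 0 0 0;-41 0 0 0 0 0;-46 0 0 0 0 0;-50 0 0 0 0 0;-52 0 0 0 0 0;-53 0 0 0 0 0")

```text
t: 14.8
eef_pos: [610.2, -193.4, 18.6]
tcp_rot: [0.999, -0.054, -0.0, -0.0]
wrist_force: [0.2, -0.3, 1.0]
width: 1.0
grip_force: 0.4
```

drive_tool(rows="-1 0 0 0 0 0;-2 0 0 0 0 0;-2 0 0 0 0 0")

```text
t: 15.1
eef_pos: [609.3, -193.4, 18.7]
tcp_rot: [0.999, -0.054, 0.001, 0.0]
wrist_force: [5.1, -0.1, -1.9]
width: 0.7
grip_force: 2.5
```

drive_tool(rows="-1 0 0 0 0 0;-2 0 0 0 0 0;-2 0 0 0 0 0")

```text
t: 15.4
eef_pos: [609.2, -193.4, 18.8]
tcp_rot: [0.999, -0.054, 0.003, 0.0]
wrist_force: [14.8, -0.8, -6.1]
width: 0.4
grip_force: 7.1
```

drive_tool(rows="8 0 0 0 0 0;16 0 0 0 0 0;20 0 -30 0 0 0;20 0 -70 0 0 0;20 0 -110 0 0 0;20 0 -110 0 0 -8;0 40 -110 0 0 -16;-30 80 -110 0 0 -24;-60 110 -110 0 0 -32;-85 122 -110 0 0 -40;-85 122 -110 0 0 -48;-85 122 -110 0 0 -56")

```text
t: 16.6
eef_pos: [508.2, -305.9, 128.9]
tcp_rot: [0.906, 0.423, -0.0, -0.0]
wrist_force: [0.0, -0.0, -0.7]
width: 0.1
grip_force: 0.0
```

```bash
python3 g.py 507 -304 125 83.5
```

```text
t 16.6 pos [ 508.21 -305.85  128.9 ] shift [ 0.65 -2.11  3.9 ] turn [ -0.04  -0.   -33.44]
```

drive_tool(rows="0.5 -2 0 0 0 -8;0.5 -2 0 0 0 -16;0.5 -2 0 0 0 -24;0.5 -2 0 0 0 -33.5;0.5 -2 30 0 0 -33.5;0.5 -2 60 0 0 -33.5;0.5 -2 90 0 0 -33.5;0.5 -2 108 0 0 -33.5;0.5 -2 111 0 0 -33.5;0.5 -2 111 0 0 -33.5")

```text
t: 17.6
eef_pos: [507.8, -303.6, 17.7]
tcp_rot: [0.747, 0.665, -0.0, -0.0]
wrist_force: [0.8, 0.0, -0.5]
width: 0.5
grip_force: 0.0
```

```bash
python3 g.py 513 -251 18 83.5
```

```text
t 17.6 pos [ 507.82 -303.61   17.74] shift [52.85 -0.97 -0.24] turn [-0.04 -0.02 -0.18]
```

drive_tool(rows="6 0 0 0 0 0;12 0 0 0 0 0;18 0 0 0 0 0;24 0 0 0 0 0;30 0 0 0 0 0;36 0 0 0 0 0;41 0 0 0 0 0;46 0 0 0 0 0;49 0 0 0 0 0;51 0 0 0 0 0;52 0 0 0 0 0")

```text
t: 18.7
eef_pos: [513.5, -253.4, 17.7]
tcp_rot: [0.747, 0.665, -0.001, 0.001]
wrist_force: [-4.3, -13.4, -1.9]
width: 0.1
grip_force: 6.9
```

drive_tool(rows="1 0 0 0 0 0;2 0 0 0 0 0;2 0 0 0 0 0")

```text
t: 19.0
eef_pos: [513.6, -253.3, 17.8]
tcp_rot: [0.747, 0.665, -0.002, 0.002]
wrist_force: [-5.9, -17.2, -2.0]
width: 0.5
grip_force: 9.7
```

drive_tool(rows="-8 0 0 0 0 0;-16 0 0 0 0 0;-22 0 -20 0 0 0;-22 0 -60 0 0 0;-22 0 -100 0 0 0;-22 0 -130 0 0 0;-60 -40 -150 0 0 0;-90 -80 -150 0 0 0;-90 -80 -150 0 0 0;-90 -80 -150 0 0 0")

```text
t: 20.0
eef_pos: [423.3, -330.5, 167.8]
tcp_rot: [0.748, 0.664, 0.0, -0.0]
wrist_force: [0.3, -0.0, 0.2]
width: 0.5
grip_force: 0.0
```

```bash
python3 - <<'E'
from h import *
c=snap("scene","s5.png"); t=snap("top","t5.png")
a=cv2.resize(c["img"][205:310,180:300],(450,394),interpolation=2)
b=cv2.resize(t["img"][220:310,345:445],(350,315),interpolation=2)
im=np.zeros((394,800,3),np.uint8); im[:,:450]=a; im[:315,450:]=b
cv2.imwrite("pics/c5.png",cv2.convertScaleAbs(im[:,:,::-1],alpha=1.3))
E
```

```text
(no output)
```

View pics/c5.png

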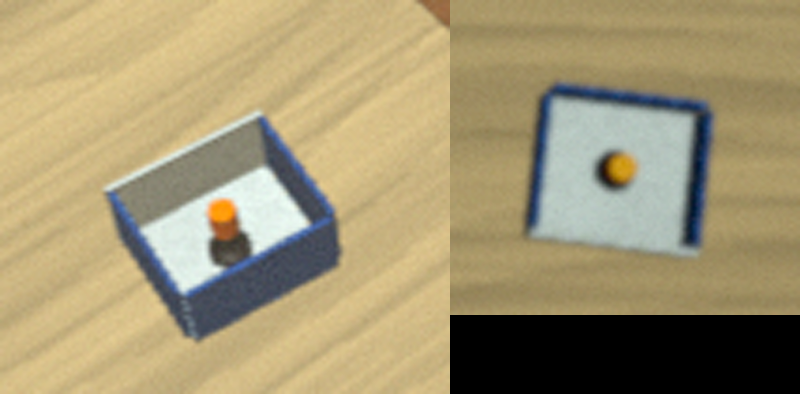

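All three panels stand upright in a closed box. The foot is upright near its centre (collar at (222,215) in the scene crop), and the arm is clear.

```bash
python3 -c "from station import sign_off; print(sign_off())"
```

```text
the job is handed in; nothing more can be done
None
```

The job is handed in: in the last camera images all three panels stand upright, the foot stands released near the middle of the box, and the arm is clear; no verdict came back.

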